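# Seat the spectacle fixture plate on its kinematic docking stand

### The job

The spectacle frame has dried, so put its fixture plate back on the docking stand for the next coat. Slide the plate in under the two spring clips until its grooves find the three balls, and ease it down until it is fully home on all three, without letting it drop or the springs snap it down. The stand's height is not known exactly, so work by feel, press and push gently, and leave everything else where it stands.

Things in the scene. Friction and masses are not known exactly. Their poses are not given: they have to be found in the camera images.
- grip (a point): where to grip the fixture: point in its upright black grip block (28 mm long in x, 22 mm across y, top 19.5 mm above this point). It lies at x = -12 mm, y = 0 in the fixture's frame, 48 mm above its underside; axes as the fixture's. Grip across y, firmly (about 40 N): the push under the clips tends to tip the plate nose-down
- fixture: loose T-shaped aluminium plate, 0.36 kg give or take a fifth. Origin: underside level, at the middle of the seat; at the start the underside is on the bench (z = 0). x points from the crossbar (x = -50 to 11 mm, 128 mm wide) along the tongue (56 mm wide, to x = 84 mm). Plate top 12.5 mm above the underside. On it stand the grip block and a spectacle frame, underneath are three grooves
- front_groove (a point): groove under the fixture's tongue, at x = 45 mm, y = 0: two 6 mm dowel pins along x, to the tongue's tip. Two like grooves are under the crossbar at (-30, 45) and (-30, -45) mm, running slantwise outwards and back; on their +x side a ground flat, level with the underside, lets a ball slide to the groove. A ball in all three grooves fixes the plate
- spectacles (a point): middle of the wire spectacle front with round rims, fixed level on a post of the fixture at x = 46 mm, 43 mm above the underside; it spans x = 24 to 69 mm, 64 mm to either side in y
- stand: docking stand, fixed. Origin: on the bench below the middle of the seat; the plate slides in along +x. Dark foot 150 x 120 x 12 mm; head plate on a pillar clamped anywhere in a 24 mm range that this pose does not tell. 12 mm balls at (45, 0), (-30, 45), (-30, -45) mm; ball tops 82 to 106 mm above the bench. Home: fixture's origin straight above this one, x axes alike
- set_down (a point): bench point 31 mm short of home (x = -31 mm in the stand's frame). With the fixture's origin above it (28 to 35 mm short will do), the crossbar clears the clips and its flats land on the two near balls, underside level with the ball tops, the third ball below the tongue's groove. From here it slides in along the stand's x; at home it sinks 3.3 mm lower than here
- under_clips (a point): bench point below the clips' noses (x = 1 mm in the stand's frame). Two leaf springs at y = 48 and -48 mm, hinged at posts at x = 94 mm, point to -x, toes turned up, ending at x = -15 mm: the plate cannot go straight down. They ride up on the crossbar (about 7 N of push), then press 2.5 N each. Over 1 mm off home the plate hangs on the groove flanks. At home, pressing over 8 N is forcing
- tin_tray: bystander: loose white tray 130 x 170 mm with seven paint tins, 40 mm high; origin under its centre. It and the fixture lie on either side of the stand, either way round
- tape: bystander: roll of masking tape lying flat, 96 mm across, 25 mm high; origin under its centre
- paint_jar: bystander: small glass paint jar, 48 mm across, 62 mm high; origin under its centre
- thinner: bystander: thinner bottle, 60 mm across, 150 mm high; origin under its centre
- brush_cup: bystander: clear cup of brushes, 76 mm across, 200 mm high with the brushes; origin under its centre
- mix_cup: bystander: small metal mixing cup, 52 mm across, 35 mm high; origin under its centre
There are look-alikes about, which are no part of the job. Leave any purple look-alike of the fixture alone. What is shaped like the stand but orange is not meant.

How it is judged:
By the outcome, as a careful person would: the job done as asked, in the order asked, and still so for the second after the job is handed in, with the robot touching nothing.
It also fails if it takes over 51 s, if anything falls off the work surface, if the arm or the gripper's body presses on something with over 40 N, if the wrist force passes 120 N, or if a joint passes its speed limit or range.

### The arm

A 7-joint arm with a two-finger parallel gripper is mounted at the origin on the work surface. World frame = base frame: x ahead of the robot, y to its left, z up, the work surface at z = 0. Lengths are in mm, angles in rad, forces in N, time in s.
With the tool pointing down it reaches from about 400 to 875 mm from the base axis. Payload 19.3 kg.
Tool frame: the origin (TCP) lies at the very end of the fingers, on their centre line; the grasp point (between the pads) lies 19 mm behind it (grip_point_offset is the z of the grasp point in the tool frame, in mm); z points along the fingers, y is the line along which they close (so a half turn about z gives the same grasp; the last joint's range is limited). The gripper opens to 85 mm and grips with 20 to 120 N. Pads are 22 mm wide; open, the fingers measure 114 mm over their backs; the gripper's body (76 mm by 85 mm) begins 54 mm behind the grasp point. The pads swing forward as they close: fully open they stand 13 mm farther back than shut.
Start: joints at [1.077, 0.521, -0.036, 1.599, 0.021, 1.021, -0.113], TCP at [256.989, -569.712, 231.291] pointing down, gripper open.
Joint ranges: [-2.91, 2.91], [-0.3, 2.13], [-1.5, 1.42], [0.17, 2.43], [-1.26, 4.41], [0.16, 1.93], [-2.52, 2.52]. Speed limits (rad/s): [1.89, 1.89, 2.39, 2.39, 3.01, 3.01, 3.01].

### API

Orientations are given as a 3x3 rotation matrix whose columns are the frame's x, y, z axes.
In Python, from workcell import movep, movel, goto_joints, open_gripper, clamp, wait, inverse_kinematics, read_state, camera, PlanningError, finish_job, grip_point_offset gives the robot as it stands. Calls block until the motion is done:
- movep(position, orientation): joint-space move of the TCP to a pose.
- movel(position, frame=None, max_speed=150, guard=None): straight line of the TCP; frame=None keeps the orientation; max_speed is the mean speed in mm/s. With guard (N) it stops when the force on the tool has changed by that much, and returns True; else False.
- goto_joints(angles): joint-space move.
- open_gripper() and clamp(): open the fingers fully, or close them until they stop; the grip force is fixed at half the most.
- wait(seconds).
- inverse_kinematics(position, orientation): joint angles nearest the present ones, or None.
- read_state(): the state.
- camera(name): name is "side" or "top"; returns a dict with "image" (400x640x3 uint8, blue, green, red), "range_z" (400x640 float32, mm along the optical axis (not along the pixel's ray), 0 where there is no reading), "fx", "fy", "cx", "cy" (pixels), "cam_to_world" (4x4, takes a point from camera to world coordinates). Camera axes: x right, y up, looking along -z (the intrinsics and any distortion apply to the point x, -y, -z); pixel columns grow to the right and rows downward; lengths in mm; the calibration is good to about 2 mm. A picture is of the moment at which its call begins.
A pose or a line that the arm cannot do raises PlanningError and nothing moves.
- finish_job(): hands the job in; it is judged then, once.
The state is a dict: "time": time; "qpos": joint angles; "qvel": joint speeds; "joint_efforts": joint torques, N m; "eef_pos": TCP position; "tool_rot": TCP orientation; "ft_force": force on the tool from outside, world axes, zero at the start; "torque": the same for the moment, N m; "finger_gap": finger opening in mm; "gripper_force": force on a finger pad.
Only numpy, scipy, OpenCV 4.12 (cv2) and the standard library are available. Lean on these libraries where they do the work, as an engineer would, in place of code of your own. Each camera call takes 0.05 s, during which the arm holds its last target. There are 200 camera calls.

## Working session

There is one attempt and no reset: what is moved stays moved. The work goes in short steps, each a Python script; the robot and the scene stay as the last script left them, time stands still between calls to the robot, and variables do not carry over. Pictures are saved under pics/ and viewed, at most 10 in all, crops included, and the job is handed in when it is done.

```bash
ls; mkdir -p pics; python3 - <<'E'
from workcell import *
import cv2,numpy as np
for n in("top","side"):
    c=camera(n); cv2.imwrite(f"pics/{n}0.png",c["image"]); np.savez(f"{n}0.npz",**c)
    print(n,c["fx"],c["fy"],c["cx"],c["cy"],np.round(c["cam_to_world"],3).tolist(),[k for k in c])
print(read_state()["time"],grip_point_offset, np.round(read_state()["tool_rot"],3).tolist(),read_state()["ft_force"])
E
```

```text
pics
top 419.6977864931536 419.6977864931536 321.00391705767555 197.24148788559768 [[0.002, 0.991, -0.137, 253.804], [-1.0, 0.003, 0.011, -34.265], [0.012, 0.137, 0.991, 1387.969], [0.0, 0.0, 0.0, 1.0]] ['image', 'range_z', 'fx', 'fy', 'cx', 'cy', 'cam_to_world']
side 368.3230134510692 368.3230134510692 321.45917026826305 201.20287322104397 [[-0.908, 0.276, -0.316, 134.952], [-0.42, -0.623, 0.661, 633.486], [-0.014, 0.732, 0.681, 775.122], [0.0, 0.0, 0.0, 1.0]] ['image', 'range_z', 'fx', 'fy', 'cx', 'cy', 'cam_to_world']
0.1 -18.700000000000003 [[0.912, 0.411, -0.0], [0.411, -0.912, 0.001], [-0.0, -0.001, -1.0]] [-0.6289069   0.1063252  -0.43512237]
```

View pics/top0.png

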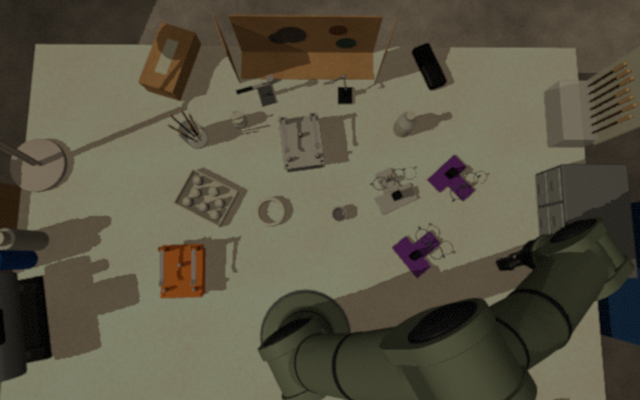

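View pics/side0.png

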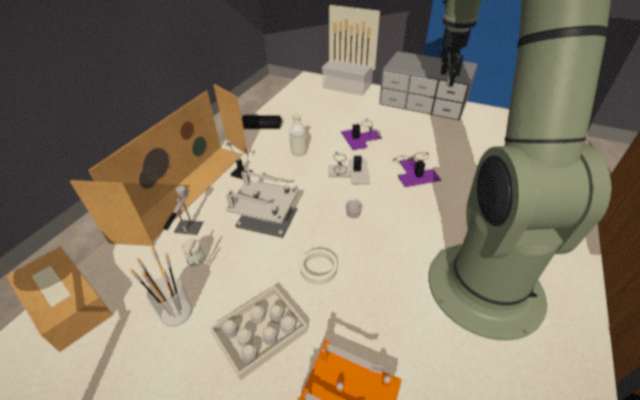

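The top view shows the grey stand at about (301,140), the silver fixture at (397,192), purple decoys at (453,177) and (420,250), the orange stand at (182,270) and the mix cup at (343,212). The side view shows the stand at (263,203) and the fixture at (350,167). I'll enlarge these areas.

```bash
cat > h.py <<'E'
import numpy as np,cv2
def load(n): return dict(np.load(n))
def ray(c,u,v):
    d=np.array([(u-c["cx"])/c["fx"],-(v-c["cy"])/c["fy"],-1.]);M=c["cam_to_world"]
    return M[:3,3],M[:3,:3]@d
def onz(c,u,v,z):
    o,d=ray(c,u,v); return o+d*(z-o[2])/d[2]
def cloud(c):
    v,u=np.mgrid[:400,:640];d=np.stack([(u-c["cx"])/c["fx"],-(v-c["cy"])/c["fy"],-np.ones(u.shape)],-1)*c["range_z"][...,None]
    M=c["cam_to_world"];return d@M[:3,:3].T+M[:3,3]
E
python3 - <<'E'
from h import *
t=load("top0.npz");s=load("side0.npz")
def crop(c,x,y,w,h,k): return cv2.resize(cv2.convertScaleAbs(c["image"][y:y+h,x:x+w],alpha=1.3),None,fx=k,fy=k,interpolation=cv2.INTER_CUBIC)
a=crop(t,270,100,70,80,5);b=crop(t,360,155,80,80,5)
A=np.hstack([a,b])
d=crop(s,220,160,90,80,5)[:,:]
e=crop(s,315,140,60,50,5)
cv2.imwrite("pics/z1.png",A)
P=cloud(t);
for n,(x,y,w,h) in dict(stand=(270,105,70,75),fix=(365,160,60,60)).items():
    q=P[y:y+h,x:x+w,2]; print(n); print(np.round(q[::3,::3]).astype(int))
cv2.imwrite("pics/z2.png",np.hstack([d,np.vstack([e,np.zeros((150,300,3),np.uint8)])]))
E
```

```text
stand
[[  -4   -5   -1   -7   -1    2   -2   -3    2    3   -5    1 1388    5
    -2    1    5   -3    6    5   -2    2    3    5]
 [   1    0    1    1    1   -1   -3    2    1   -4   -4   -1    0    0
    -2    3   -6    0   -1   -2    3    2   -4   -1]
 [   4   -1    2    0   -1   -6    0    5    2   -3   -6   -2    0    3
    -2    4   -1    0   -1    2    1    1    5   -1]
 [   2   -7   -3   -2    2    3    0    0   -1    0    1    0   -2    2
   130  125    1    3   -1    3    2    1    3   -2]
 [   1   -1    4    5    3  129    4   -2    4   78   76   76   78   75
   126  127   83   -1   -4   -2   -2   -1    4    1]
 [  -3   -3   -3   78  121   79   82   78   79   79   78   83   79   81
    79  120   72    4    0   -2    0    2   -1 1388]
 [   2    1   -3   82  123  127   72   80   77   79   83   79   81   77
    79  122   80   -1   -3    1    0   -1    1   -6]
 [   0   -3    1   77  119  122   80   83   77   79   81   81   78   79
    82  119   80    1   -1   -2    0    1    0   -4]
 [  -1   -3    7    0   78  119   84   78   77   82   81   75   81   78
    82  121   81    1 
[... 3436 characters left out ...]
5   10   13    6   39   63   11   15
    12   13   15    7    0    3]
 [   0    0    1   -1   10    8   15    9   15   11   18   10   18    6
    13    8   -3   -1   -1    0]
 [  -1   -3   -3   -2    6   11   12   17   16   11   16   12   12   10
    -1   -2    1    2   -1   -1]
 [  -1   -1   -2   -1    0    8    9   14   11   13   16    1   -1   -4
     1    0    0    0    2    1]
 [  -3    3    2    2    0   -3    8   17   12   -1    0   -2    5    0
    -4   -1   -1    3    2    1]
 [  -1   -3    0   -2   -3    2   16    0    1    1    2    1    2    0
    -3   -1   -5    3    1    1]
 [  -6   -4   -1   -1   -1    0    4    2    0    1   -6    1    0    1
     2    0    0    5   -4   -3]]
```

View pics/z1.png

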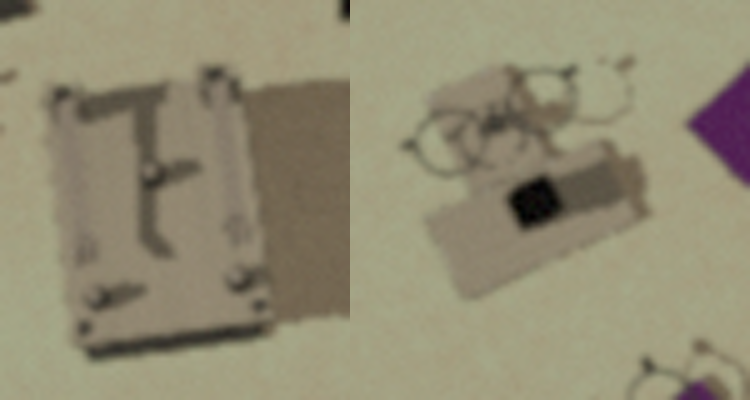

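View pics/z2.png

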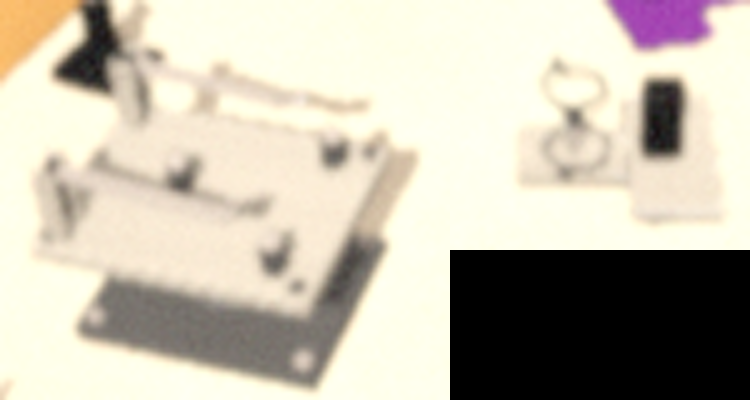

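The crops show the stand's three balls in the top view at full-frame pixels of about (300,135), (289.4,159.4) and (318,155.4). In the side view they are at about (256,195), (275,211) and (286,190). The fixture's black block is at top (467,195), with its tongue pointing up and left in the image. I'll measure them.

```bash
python3 - <<'E'
from h import *
from workcell import *
T={}
for n in("top","side"):
    fs=[camera(n) for _ in range(8)]
    c=fs[0]; r=np.array([f["range_z"] for f in fs]); c["image"]=np.mean([f["image"] for f in fs],0).astype(np.uint8)
    c["range_z"]=np.median(r,0); print(n,"noise",r.std(0).mean()); np.savez(n+"1.npz",**c); T[n]=c
t,s=T["top"],T["side"]
# balls, triangulated
f=lambda U,V,ox,oy:((U+.5)/5-.5+ox,(V+.5)/5-.5+oy)
tb=[f(150,175,270,100),f(97,297,270,100),f(240,277,270,100)]
sb=[f(183,176,220,160),f(275,255,220,160),f(333,150,220,160)]
for a,b in zip(tb,sb):
    o1,d1=ray(t,*a);o2,d2=ray(s,*b)
    k=np.linalg.lstsq(np.c_[d1,-d2],o2-o1,rcond=None)[0];p,q=o1+k[0]*d1,o2+k[1]*d2
    print("ball",(p+q)/2,"gap",np.linalg.norm(p-q), "on z97",onz(t,*a,97)[:2])
P=cloud(t); print("head z",np.median(P[150:160,295:310,2]))
for (u,v) in tb: 
    u,v=int(round(u)),int(round(v)); print(np.round(P[v-2:v+3,u-2:u+3,2]).tolist())
# fixture block
for n,c,z,(x,y,w,h) in(("top",t,67.5,(380,180,40,35)),("side",s,67.5,(335,145,40,45))):
    g=c["image"][y:y+h,x:x+w].max(2); m=(g<60).astype(np.uint8)
    mo=cv2.moments(m,True); print(n,mo["m00"],mo["m10"]/mo["m00"]+x,mo["m01"]/mo["m00"]+y)
zz=P[...,2].copy(); x,y,w,h=365,155,65,65
m=np.zeros(zz.shape,np.uint8); m[y:y+h,x:x+w]=(zz[y:y+h,x:x+w]>6)
top=(zz>60)&(m>0); print("block pts",top.sum(),P[top].mean(0))
mb=cv2.morphologyEx(m,cv2.MORPH_OPEN,np.ones((5,5),np.uint8))
cn=max(cv2.findContours(mb,0,1)[0],key=cv2.contourArea)
h=cv2.convexHull(cn)[:,0]
w=np.array([onz(t,*p,12.5)[:2] for p in h]); print(np.round(w).tolist())
vis=cv2.resize(np.hstack([t["image"][155:220,365:430],cv2.merge([mb[155:220,365:430]*255]*3)]),None,fx=6,fy=6,interpolation=cv2.INTER_NEAREST);vis=cv2.convertScaleAbs(vis,alpha=1.4)
cv2.imwrite("pics/m.png",vis)
E
```

```text
top noise 17.68359
side noise 16.498453
ball [633.08097856  18.74034806  89.3171321 ] gap 3.5356384740087283 on z97 [632.51463583  19.151317  ]
ball [554.08546793  51.82792028  88.34474488] gap 2.599610243136518 on z97 [553.31648546  51.75267196]
ball [568.37249262 -38.47520403  85.59421744] gap 2.047863717515535 on z97 [566.59224048 -38.07442308]
head z 78.61141263965271
[[78.0, 102.0, 104.0, 103.0, 99.0], [75.0, 103.0, 105.0, 104.0, 103.0], [79.0, 99.0, 101.0, 101.0, 97.0], [78.0, 89.0, 95.0, 95.0, 92.0], [77.0, 78.0, 84.0, 88.0, 82.0]]
[[79.0, 95.0, 103.0, 102.0, 79.0], [79.0, 103.0, 105.0, 104.0, 102.0], [97.0, 102.0, 103.0, 105.0, 100.0], [78.0, 94.0, 101.0, 99.0, 95.0], [79.0, 87.0, 93.0, 92.0, 90.0]]
[[78.0, 103.0, 101.0, 77.0, 79.0], [102.0, 104.0, 105.0, 105.0, 77.0], [102.0, 103.0, 106.0, 100.0, 78.0], [97.0, 102.0, 100.0, 98.0, 80.0], [91.0, 96.0, 95.0, 93.0, 78.0]]
top 89.0 396.60674157303373 194.35955056179776
side 80.0 356.9625 163.075
block pts 61 [ 446.99508132 -295.05966888   66.74478751]
[[537.0, -284.0], [490.0, -346.0], [456.0, -362.0], [436.0, -362.0], [396.0, -274.0], [392.0, -264.0], [392.0, -251.0], [425.0, -235.0], [523.0, -237.0], [526.0, -240.0], [533.0, -254.0], [537.0, -264.0]]
```

View pics/m.png

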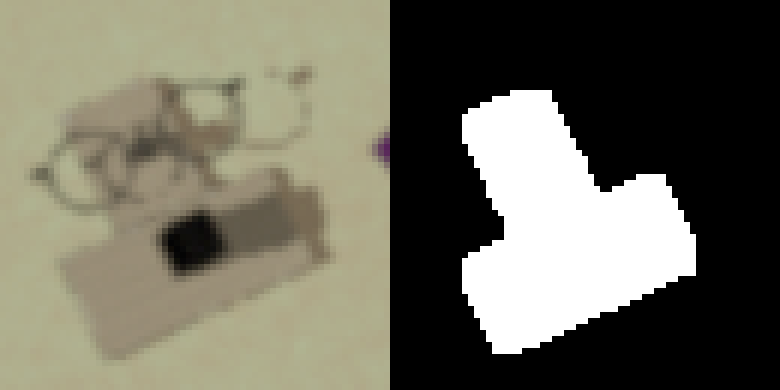

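The mask shows the T clearly: rear edge along the bottom, tongue up and left. Next I'll refine the yaw from that rear edge and the balls from depth.

```bash
python3 - <<'E'
from h import *
t=load("top1.npz");P=cloud(t);zz=P[...,2]
B=[]
for u,v in((300,135),(289,159),(318,155)):
    q=P[v-4:v+5,u-4:u+5].reshape(-1,3);q=q[(q[:,2]>97)&(q[:,2]<110)];B.append(q.mean(0));print(len(q),q.mean(0),q[:,2].max(),(q.max(0)+q.min(0))/2)
B=np.array(B)
L=np.array([[45,0],[-30,45],[-30,-45]]);A=L-L.mean(0);C=B[:,:2]-B[:,:2].mean(0)
H=A.T@C;yaw=np.arctan2(H[0,1]-H[1,0],H[0,0]+H[1,1]);R=np.array([[np.cos(yaw),-np.sin(yaw)],[np.sin(yaw),np.cos(yaw)]])
o=B[:,:2].mean(0)-R@L.mean(0);print("stand",o,np.degrees(yaw),"res",C-A@R.T)
# fixture edges: subpixel rear edge by column
x0,y0=365,155;m=(zz>6)&(zz<25)
E=[]
for u in range(384,412):
    v=np.where(m[185:218,u])[0]
    if len(v):E.append(onz(t,u,185+v.max()+.5,6)[:2])
E=np.array(E);vx,vy,px,py=cv2.fitLine(E.astype(np.float32),cv2.DIST_HUBER,0,.01,.01).ravel()
print("rear edge yaw",np.degrees(np.arctan2(-vx*np.sign(-vy)*-1,abs(vy))),vx,vy,px,py)
n=np.array([abs(vy),abs(vx)]);b=np.array([447,-295.]);print("block dist from rear edge (38):",(b-[px,py])@n)
E
python3 -c "
from workcell import *
s=read_state();print(s['time'],s['finger_gap'],s['eef_pos'])"
```

```text
13 [634.21400341  16.48888725 102.17412328] 104.50999230747175 [634.81035496  16.15410761 101.62777904]
13 [553.64544725  50.4781008  101.96142372] 105.4292808798175 [553.87870281  51.62021128 101.34627577]
13 [566.50967665 -38.10385328 102.43265693] 105.68827691359843 [567.11392369 -37.75676524 101.9239105 ]
stand [589.73990805  10.32498411] 8.093437553870142 res [[-0.07769517 -0.17154954]
 [-0.05781444 -0.17503872]
 [ 0.13550961  0.34658826]]
rear edge yaw 24.998186 0.42258963 -0.90632117 406.72116 -298.40466
block dist from rear edge (38): 37.94433982026385
0.9 85.10371265981331 [ 256.98123393 -569.73690584  231.31230937]
```

```bash
cat >> h.py <<'E'
def Rz(deg):
    a=np.radians(deg);c,s=np.cos(a),np.sin(a)
    return np.array([[c,s,0],[s,-c,0],[0,0,-1.]])
def st(tag=""):
    from workcell import read_state
    s=read_state();print(tag,"t%.2f"%s["time"],"pos",np.round(s["eef_pos"],1),"F",np.round(s["ft_force"],1),"M",np.round(s["torque"],2),"gap %.1f gf %.1f"%(s["finger_gap"],s["gripper_force"]));return s
E
python3 - <<'E'
from h import *; from workcell import *
movep([447,-295,110],Rz(25)); st("above")
movel([447,-295,29.3],max_speed=80,guard=8); st("down")
clamp(); s=st("clamped")
movel([447,-295,60],max_speed=60); st("lift")
c=camera("side");cv2.imwrite("pics/s2.png",cv2.resize(c["image"][110:230,270:430],None,fx=5,fy=5,interpolation=cv2.INTER_CUBIC))
E
```

```text
above t2.23 pos [ 446.7 -296.3  110.3] F [ 0.2 -0.4  1. ] M [-0.04  0.01 -0.04] gap 85.7 gf 0.0
down t3.39 pos [ 447.2 -295.2   29.7] F [-0.2 -0.2  0.3] M [ 0.03 -0.02  0.02] gap 85.1 gf 0.0
clamped t3.99 pos [ 447.  -295.    29.5] F [-1.4  1.4  5.3] M [ 0.28  0.28 -0.05] gap 21.3 gf 59.5
lift t4.65 pos [ 447.  -295.    60.1] F [-0.6  0.2 -5. ] M [-0.    0.05 -0.01] gap 21.3 gf 58.7
```

View pics/s2.png

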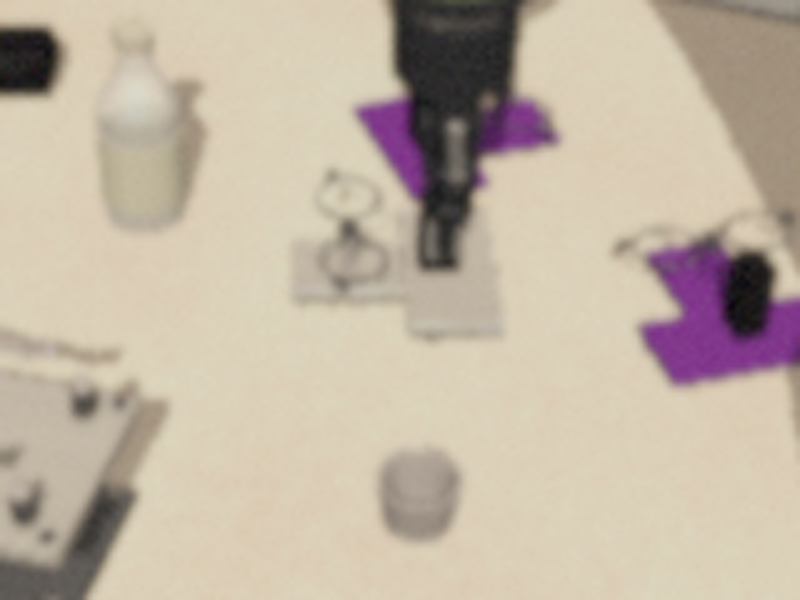

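The side view shows the plate held level, with the block between the fingers at crop pixel (440,240). Nothing else has moved. I'll carry it above the set-down point and check the in-hand pose against the camera.

```bash
cat >> h.py <<'E'
S=np.array([589.7,10.3]);YAW=8.1;DZ=29.5
def tcp(x,z,y=0.,S=S,yaw=YAW):
    "TCP for fixture origin at stand (x,y), underside at z"
    a=np.radians(yaw);R=np.array([[np.cos(a),-np.sin(a)],[np.sin(a),np.cos(a)]])
    return [*(S+R@[x-12,y]),z+DZ]
E
python3 - <<'E'
from h import *; from workcell import *
movel([447,-295,190],max_speed=150)
movep(tcp(-31,140),Rz(YAW)); wait(.3); s=st("hover")
fs=[camera("top") for _ in range(6)];c=fs[0];c["range_z"]=np.median([f["range_z"] for f in fs],0);np.savez("top2.npz",**c)
P=cloud(c).reshape(-1,3)
o=np.array(tcp(-31+12,0)[:2]); a=np.radians(YAW);R=np.array([[np.cos(a),-np.sin(a)],[np.sin(a),np.cos(a)]])
u=s["eef_pos"][:2]-np.array(tcp(-31,0)[:2]);print("tcp err",u)
L=(P[:,:2]-u-o)@R
m=(abs(P[:,2]-152.5)<7)&(abs(L[:,0])<110)&(abs(L[:,1])<90);L=L[m];z=P[m,2];print(m.sum())
for x in range(-55,90,8):
    q=L[abs(L[:,0]-x)<4];
    if len(q)>2:print(x,len(q),"y %.1f..%.1f"%(q[:,1].min(),q[:,1].max()),"z %.1f"%np.median(z[abs(L[:,0]-x)<4]))
q=L[(abs(L[:,1])>38)&(abs(L[:,1])<60)&(L[:,0]<20)];
for sgn in(-1,1):
    k=q[q[:,1]*sgn>0]; print(sgn,"x",k[:,0].min(),k[:,0].max())
i=cv2.resize(cv2.convertScaleAbs(c["image"][90:190,250:370],alpha=1.3),None,fx=5,fy=5,interpolation=cv2.INTER_CUBIC);cv2.imwrite("pics/t2.png",i)
E
```

```text
hover t7.22 pos [547.1   3.5 169.6] F [ 0.7  0.2 -4.1] M [0.   0.01 0.02] gap 21.4 gf 58.8
tcp err [ 0.01810125 -0.75278157]
0Traceback (most recent call last):
  File "<stdin>", line 15, in <module>
    return umr_minimum(a, axis, None, out, keepdims, initial, where)
ValueError: zero-size array to reduction operation minimum which has no identity
```

```bash
python3 - <<'E'
from h import *
c=load("top2.npz")
P=cloud(c); print(np.round(P[100:190:6,270:345:5,2]).astype(int))
i=cv2.resize(cv2.convertScaleAbs(c["image"][90:210,240:390],alpha=1.3),None,fx=5,fy=5,interpolation=cv2.INTER_CUBIC);cv2.imwrite("pics/t2.png",i)
E
```

```text
[[  5 536 538 531 534 536 539 539 541 551 556   1   1   1  14]
 [  2 552 554 544 545 546 546 547 549 567 569 534   1  -1  -1]
 [526 567 568 567 569 576 578 580 575 578 580 581  -1   0   1]
 [527 579 580 572 586 594 598 598 593 584 585 585   1  -1  -1]
 [521 584 583 588 601 609 612 615 612 605 590 584   3   0  -1]
 [  1 584 584 603 616 625 629 631 630 624 614 590   0   1   1]
 [  2 519 590 615 630 640 644 647 646 644 633 616  -1  -2   1]
 [  2   1 603 629 644 652 658 661 663 659 651 639 604   0  -1]
 [ -2   0 612 641 657 666 672 676 676 674 669 658 638   0   0]
 [ -1   1 625 653 670 679 685 689 690 689 685 677 661   2   1]
 [  4   1 631 664 680 690 698 704 705 705 702 696 682 650  -2]
 [ -1   0 637 675 691 706 709 713 715 715 712 707 700 686  -4]
 [  0  -1   3 690 703 715 722 726 726 725 722 718 709 696   1]
 [ -1  -2  -1 696 719 729 733 738 738 736 735 727 719 707 683]
 [  0   0  -1 718 734 742 747 749 749 748 744 737 729 715 692]]
```

View pics/t2.png

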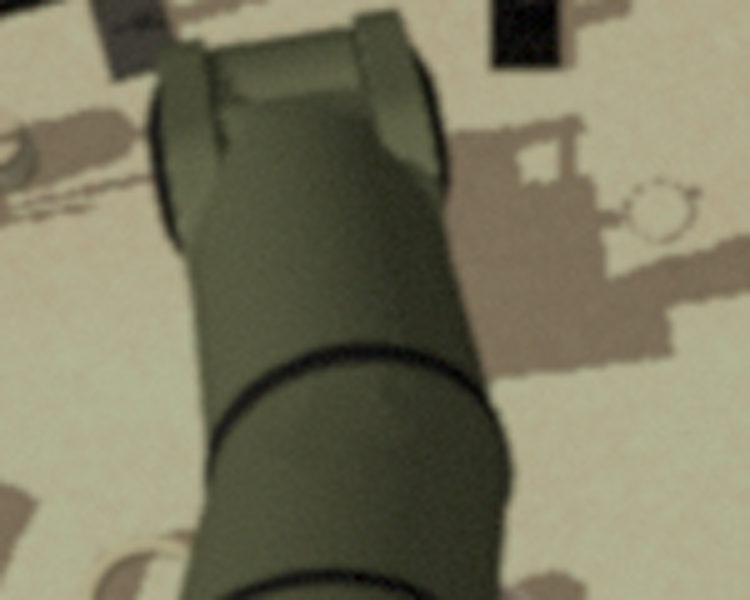

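The arm hides everything in the top view, so I'll use the side camera's depth. It can measure the balls from the earlier frame as well as the held plate.

```bash
python3 - <<'E'
from h import *; from workcell import *
s=st("hover")
fs=[camera("side") for _ in range(8)];c=fs[0];c["range_z"]=np.median([f["range_z"] for f in fs],0);np.savez("side2.npz",**c)
a=np.radians(YAW);R=np.array([[np.cos(a),-np.sin(a)],[np.sin(a),np.cos(a)]])
# balls by side
P=cloud(load("side1.npz")).reshape(-1,3);L=(P[:,:2]-S)@R
for b in([45,0],[-30,45],[-30,-45]):
    m=(np.hypot(*(L-b).T)<11)&(P[:,2]>96)&(P[:,2]<110);print("ball",b,m.sum(),L[m].mean(0)-b,P[m,2].max())
P=cloud(c).reshape(-1,3)
O=s["eef_pos"][:2]+R@[12,0];L=(P[:,:2]-O)@R;z0=s["eef_pos"][2]-DZ
m=(abs(P[:,2]-z0-12.5)<5)&(abs(L[:,0])<110)&(abs(L[:,1])<90);L=L[m];z=P[m,2];print(m.sum(),"top z",np.median(z),"exp",z0+12.5)
A=np.c_[L,np.ones(len(L))];print("plane tilt x,y, z0",np.linalg.lstsq(A,z,rcond=None)[0])
for x in range(-58,92,8):
    q=L[abs(L[:,0]-x)<4]
    if len(q)>2:print(x,len(q),"y %.1f..%.1f"%(q[:,1].min(),q[:,1].max()))
for y in(-50,-40,-20,0,20,40,50):
    q=L[abs(L[:,1]-y)<5]
    if len(q)>2:print("y",y,"x %.1f..%.1f"%(q[:,0].min(),q[:,0].max()))
i=cv2.resize(cv2.convertScaleAbs(c["image"][140:260,190:350],alpha=1.),None,fx=5,fy=5,interpolation=cv2.INTER_CUBIC);cv2.imwrite("pics/s3.png",i)
E
```

```text
hover t7.52 pos [547.1   4.2 169.5] F [ 0.4  0.1 -4.9] M [-0.01  0.07  0.03] gap 21.4 gf 58.8
ball [45, 0] 13 [-1.30018131  4.82197745] 103.51134372519323
ball [-30, 45] 16 [-0.80614147  4.30438555] 103.37944770372246
ball [-30, -45] 12 [-1.56756283  4.54752494] 103.74297220565438
928 top z 151.40768624501555 exp 152.51402418516602
plane tilt x,y, z0 [-7.61397359e-04 -3.87206175e-03  1.51390325e+02]
-50 73 y -61.4..64.4
-42 98 y -59.7..64.5
-34 104 y -62.5..64.5
-26 96 y -60.1..64.3
-18 78 y -63.0..64.6
-10 58 y -60.5..64.6
-2 50 y -63.1..63.8
6 50 y -0.6..63.9
14 39 y -16.9..56.5
22 42 y -28.1..28.5
30 43 y -26.8..28.2
38 41 y -24.1..27.8
46 30 y -26.7..28.0
54 24 y -24.9..28.4
62 33 y -21.5..28.2
70 35 y -20.8..28.2
78 29 y -27.1..23.8
86 5 y -25.0..26.4
y -50 x -50.3..-8.2
y -40 x -50.1..-14.3
y -20 x -50.4..80.6
y 0 x -50.2..82.0
y 20 x -50.2..83.5
y 40 x -50.2..10.0
y 50 x -50.1..10.7
```

View pics/s3.png

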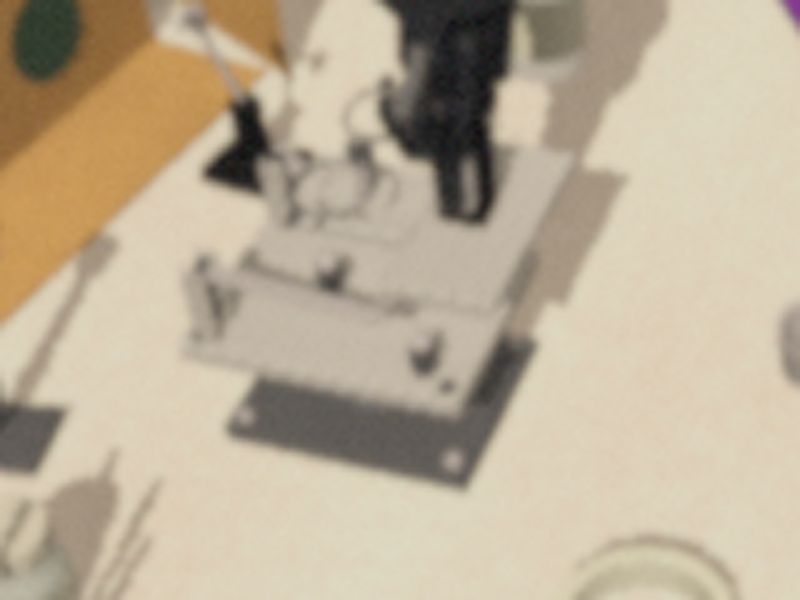

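The side view shows the plate level above the stand, with its edges within about 0.5 mm of the robot's pose. The balls at crop (332,270) and (425,350) are visible. The side view of the balls is biased towards the camera, so I'll fit 6 mm spheres in both views.

```bash
python3 - <<'E'
from h import *
from scipy.optimize import least_squares
a=np.radians(YAW);R=np.array([[np.cos(a),-np.sin(a)],[np.sin(a),np.cos(a)]])
for n in("top1","side1","side2"):
    P=cloud(load(n+".npz")).reshape(-1,3);L=np.c_[(P[:,:2]-S)@R,P[:,2]]
    for b in([45,0],[-30,45],[-30,-45]):
        q=L[(np.hypot(*(L[:,:2]-b-([0,2] if n[0]=="s" else [0,0])).T)<10)&(L[:,2]>96)&(L[:,2]<110)]
        if len(q)<6: continue
        r=least_squares(lambda p:np.linalg.norm(q-p,axis=1)-6,[*b,98],loss="soft_l1",f_scale=.7)
        print(n,b,len(q),np.round(r.x[:2]-b,2),"top z %.2f"%(r.x[2]+6),"rms %.2f"%np.sqrt((r.fun**2).mean()))
E
```

```text
top1 [45, 0] 14 [ 0.37 -0.2 ] top z 104.68 rms 0.57
top1 [-30, 45] 13 [1.06 0.2 ] top z 104.56 rms 0.70
top1 [-30, -45] 15 [0.74 0.62] top z 104.88 rms 0.95
side1 [45, 0] 13 [-0.48  2.12] top z 103.75 rms 0.60
side1 [-30, 45] 16 [-0.09  1.78] top z 103.79 rms 0.43
side1 [-30, -45] 12 [0.12 1.97] top z 103.94 rms 0.67
side2 [45, 0] 15 [0.17 1.63] top z 103.58 rms 0.43
side2 [-30, 45] 16 [0.02 2.07] top z 103.51 rms 0.53
```

```bash
cat >> h.py <<'E'
_a=np.radians(YAW);RS=np.array([[np.cos(_a),-np.sin(_a)],[np.sin(_a),np.cos(_a)]])
S=S+RS@[0.3,1.2]
tcp.__defaults__=(0.,S,YAW)
def fs(tag=""):
    s=st(tag);p=RS.T@(s["eef_pos"][:2]-S)+[12,0];print("   fixture x %.2f y %.2f z %.2f"%(*p,s["eef_pos"][2]-DZ),"Fstand",np.round(RS.T@s["ft_force"][:2],1));return s
E
python3 - <<'E'
from h import *; from workcell import *
movel(tcp(-31,109),max_speed=60); wait(.2); fs("pre")
print(movel(tcp(-31,102),max_speed=6,guard=3)); fs("touch"); wait(.2); fs()
E
```

```text
pre t8.78 pos [547.5   5.4 138.8] F [ 0.   0.5 -4.6] M [0.05 0.07 0.04] gap 21.5 gf 58.8
   fixture x -30.81 y -0.05 z 109.32 Fstand [0.1 0.5]
True
touch t9.55 pos [547.2   5.4 133.9] F [-0.3 -0.4  5.8] M [-0.05  0.02  0.02] gap 21.2 gf 60.3
   fixture x -31.10 y -0.01 z 104.38 Fstand [-0.3 -0.4]
 t9.75 pos [547.2   5.5 133.9] F [-0.5 -0.5  6.6] M [-0.03  0.07 -0.07] gap 21.2 gf 60.3
   fixture x -31.05 y 0.01 z 104.42 Fstand [-0.6 -0.4]
```

```bash
python3 - <<'E'
from h import *; from workcell import *
movel(tcp(-31,104.8),max_speed=5); wait(.1); fs("eased")
for x in(-24,-18,-12,-7):
    g=movel(tcp(x,104.8),max_speed=20,guard=15); fs(f"{x} {g}")
    if g: break
E
```

```text
eased t10.23 pos [547.2   5.5 134.2] F [ 0.5  0.4 -1.8] M [ 0.   -0.11 -0.04] gap 21.5 gf 59.1
   fixture x -31.01 y 0.00 z 104.73 Fstand [0.5 0.3]
-24 False t10.73 pos [554.3   6.5 134.3] F [ 0.5 -0.5 -3.7] M [ 0.05 -0.02 -0.04] gap 21.1 gf 58.9
   fixture x -23.85 y 0.05 z 104.75 Fstand [ 0.4 -0.5]
-18 False t11.18 pos [559.9   7.3 134.1] F [-2.3  0.2 -5.7] M [-0.13  0.68  0.01] gap 21.7 gf 59.2
   fixture x -18.19 y 0.00 z 104.61 Fstand [-2.3  0.5]
-12 False t11.63 pos [565.3   8.  134. ] F [-5.8 -0.4 -3.5] M [-0.23  1.56 -0.03] gap 21.6 gf 59.4
   fixture x -12.81 y -0.07 z 104.51 Fstand [-5.8  0.4]
-7 False t12.03 pos [570.6   8.8 134. ] F [-3.7 -0.5 -7.8] M [-0.12  0.95  0.04] gap 21.4 gf 58.9
   fixture x -7.45 y 0.00 z 104.48 Fstand [-3.7  0. ]
```

```bash
python3 - <<'E'
from h import *; from workcell import *
for x in(-4,-2,0):
    g=movel(tcp(x,104.8),max_speed=12,guard=10); fs(f"{x} {g}")
wait(.2); fs("at 0")
for z in(104.2,103.6,103.):
    g=movel(tcp(0,z),max_speed=4,guard=5); wait(.15); fs(f"z{z} {g}")
    if g: break
E
```

```text
-4 False t12.43 pos [574.3   9.3 134.3] F [-0.2  0.  -9.6] M [-0.04  0.24 -0.  ] gap 21.1 gf 59.0
   fixture x -3.66 y 0.02 z 104.79 Fstand [-0.2  0. ]
-2 False t12.75 pos [576.2   9.6 134.3] F [-0.8 -0.6 -9.2] M [-0.09  0.29  0.05] gap 21.1 gf 59.0
   fixture x -1.78 y 0.02 z 104.85 Fstand [-0.9 -0.5]
0 False t13.07 pos [578.1   9.9 134.3] F [ -0.6   0.3 -10.1] M [-0.09  0.32 -0.02] gap 21.4 gf 59.0
   fixture x 0.15 y 0.01 z 104.79 Fstand [-0.6  0.4]
at 0 t13.27 pos [578.1   9.9 134.4] F [-0.3 -1.2 -9.2] M [-0.05  0.28 -0.02] gap 21.4 gf 59.0
   fixture x 0.15 y -0.00 z 104.87 Fstand [-0.5 -1.1]
z104.2 False t13.72 pos [578.1   9.9 133.8] F [-0.2 -0.2 -9.2] M [-0.08  0.03 -0.  ] gap 21.2 gf 59.0
   fixture x 0.14 y 0.00 z 104.26 Fstand [-0.2 -0.1]
z103.6 False t14.17 pos [578.1   9.9 133.2] F [ 1.5  1.3 -9.2] M [ 0.03 -0.24  0.03] gap 21.5 gf 59.0
   fixture x 0.13 y 0.01 z 103.66 Fstand [1.7 1.1]
z103.0 False t14.62 pos [578.1   9.9 132.6] F [ 1.3  0.  -7.7] M [ 0.16 -0.3   0.09] gap 21.4 gf 59.4
   fixture x 0.13 y 0.04 z 103.09 Fstand [ 1.3 -0.2]
```

```bash
python3 - <<'E'
from h import *; from workcell import *
x,y=0.1,0.
def F():
    f=np.mean([(wait(.03),read_state()["ft_force"])[1] for _ in range(5)],0); return np.r_[RS.T@f[:2],f[2]]
z=103.
for i in range(9):
    f=F(); 
    if abs(f[0])>.7: x+=np.clip(.12*f[0],-.3,.3)
    if abs(f[1])>.7: y+=np.clip(.12*f[1],-.3,.3)
    print("cmd %.2f %.2f %.2f"%(x,y,z),"F",np.round(f,1))
    if f[2]>-3 or z<100.6: break
    z-=.4
    g=movel(tcp(x,z,y),max_speed=4,guard=6)
    if g: print("guard");break
wait(.1); fs("end"); print(F())
E
```

```text
cmd 0.32 0.00 103.00 F [ 1.8  0.4 -7.2]
cmd 0.16 0.16 102.60 F [-1.4  1.3 -4.9]
cmd 0.05 0.28 102.20 F [-0.9  1.  -2.5]
end t15.76 pos [578.1  10.1 131.8] F [ 0.3  2.2 -1.6] M [0.48 0.03 0.17] gap 21.5 gf 60.1
   fixture x 0.22 y 0.20 z 102.28 Fstand [0.6 2.1]
[-0.89285409  1.25450539 -1.71297792]
```

```bash
cat >> h.py <<'E'
def F():
    from workcell import wait,read_state
    A=[(wait(.03),read_state())[1] for _ in range(6)]
    f=np.mean([s["ft_force"] for s in A],0);m=np.mean([s["torque"] for s in A],0);p=A[-1]["eef_pos"]
    return np.r_[RS.T@f[:2],f[2]],np.r_[RS.T@m[:2],m[2]],np.r_[RS.T@(p[:2]-S)+[12,0],p[2]-DZ]
E
python3 - <<'E'
from h import *; from workcell import *
def go(x,y,z):
    g=movel(tcp(x,z,y),max_speed=4,guard=7);f,m,p=F();print("%.2f %.2f %.2f"%(x,y,z),g,"F",np.round(f,1),"M",np.round(m,2),"p",np.round(p,2))
for y in(.5,.8,1.1): go(.1,y,102.2)
E
```

```text
0.10 0.50 102.20 False F [ 0.1 -0.4 -2.5] M [ 0.03 -0.28  0.09] p [  0.18   0.33 102.23]
0.10 0.80 102.20 False F [ 1.  -2.2 -3.4] M [-0.55 -0.46 -0.03] p [  0.14   0.6  102.2 ]
0.10 1.10 102.20 False F [ 1.6 -5.2 -4.4] M [-1.17 -0.57 -0.17] p [1.000e-01 8.500e-01 1.022e+02]
```

```bash
python3 - <<'E'
from h import *; from workcell import *
def go(x,y,z):
    g=movel(tcp(x,z,y),max_speed=4,guard=7);f,m,p=F();print("%.2f %.2f %.2f"%(x,y,z),g,"F",np.round(f,1),"M",np.round(m,2),"p",np.round(p,2))
go(.1,.45,102.2)
for x in(.5,.9,-.3): go(x,.45,102.2)
print(read_state()["time"])
E
```

```text
0.10 0.45 102.20 False F [ 1.9 -1.  -4.6] M [-0.26 -0.58 -0.15] p [  0.12   0.66 102.2 ]
0.50 0.45 102.20 False F [-2.1  0.4 -2. ] M [ 0.13  0.27 -0.08] p [  0.28   0.59 102.15]
0.90 0.45 102.20 False F [-4.9  0.7 -0.5] M [ 0.21  0.9  -0.01] p [  0.44   0.54 102.1 ]
-0.30 0.45 102.20 True F [ 1.9 -0.6  4.5] M [ 0.03 -0.83 -0.07] p [1.0000e-01 5.4000e-01 1.0177e+02]
19.15
```

```bash
python3 - <<'E'
from h import *; from workcell import *
def go(x,y,z,gd=7):
    g=movel(tcp(x,z,y),max_speed=4,guard=gd);f,m,p=F();print("%.2f %.2f %.2f"%(x,y,z),g,"F",np.round(f,1),"M",np.round(m,2),"p",np.round(p,2))
f,m,p=F();print(np.round(f,1),np.round(m,2),np.round(p,2))
go(.15,.5,102.0)
go(.2,.5,101.8)
E
```

```text
[ 2.6 -0.4  5.5] [ 0.   -1.08 -0.12] [9.0000e-02 5.6000e-01 1.0175e+02]
0.15 0.50 102.00 False F [2.2 0.2 0.7] M [ 0.11 -0.9  -0.1 ] p [  0.17   0.59 101.94]
0.20 0.50 101.80 False F [0.3 0.5 4.3] M [ 0.26 -0.59 -0.09] p [  0.18   0.54 101.86]
```

```bash
python3 - <<'E'
from h import *; from workcell import *
s=read_state();print(np.round(s["tool_rot"],4).tolist(), "want",np.round(Rz(YAW),4).tolist())
fr=[camera("side") for _ in range(10)];c=fr[0];c["range_z"]=np.median([f["range_z"] for f in fr],0);np.savez("side3.npz",**c)
def plane(n,zt,O):
    P=cloud(load(n)).reshape(-1,3);L=(P[:,:2]-O)@RS;z=P[:,2]
    # rear part of crossbar (clear of clips), and tongue strip
    A=(abs(L[:,0]+30)<17)&(abs(L[:,1])>16)&(abs(L[:,1])<60)&(abs(z-zt)<5)
    B=(L[:,0]>15)&(L[:,0]<80)&(abs(L[:,1])<24)&(abs(z-zt)<5)
    m=A|B;x=np.c_[L[m],np.ones(m.sum())];y=z[m]
    from scipy.optimize import least_squares
    r=least_squares(lambda k:x@k-y,[0,0,zt],loss="soft_l1",f_scale=1).x
    print(n,A.sum(),B.sum(),"A z %.2f"%np.median(z[A]),"B z %.2f"%np.median(z[B]),"tilt mrad",np.round(r*1000,1)[:2],"z0 %.2f"%r[2])
O2=np.array([547.1,4.2])+RS@[12,0]; plane("side2.npz",151.4,O2)
plane("side3.npz",113,s["eef_pos"][:2]+RS@[12,0])
print(s["time"])
E
```

```text
[[0.99, 0.1411, -0.0038], [0.1411, -0.99, -0.0002], [-0.0038, -0.0003, -1.0]] want [[0.99, 0.1409, 0.0], [0.1409, -0.99, 0.0], [0.0, 0.0, -1.0]]
side2.npz 270 228 A z 151.49 B z 151.41 tilt mrad [-1.6 -0.6] z0 151.45
side3.npz 260 221 A z 113.69 B z 111.90 tilt mrad [-23.6   1.9] z0 112.97
20.4083
```

The plate has slipped about 22 mrad nose-down in the grip (rear at 113.7 mm, tongue at 111.9 mm), so the front ball is carrying the load. I'll pitch the tool nose-up about the front ball in small guarded steps, which eases the rear down.

```bash
cat >> h.py <<'E'
YS=np.array([-np.sin(_a),np.cos(_a),0])
def pose(x,y,z,th):
    "fixture nose-up by th rad about the front ball, relative to tool-level grip"
    R=cv2.Rodrigues(-th*YS)[0];p=np.array(tcp(x,z,y));piv=np.array([*(S+RS@[x+45,y]),z])
    return (piv+R@(p-piv)).tolist(),R@Rz(YAW)
def go(x,y,z,th,gd=6,v=4):
    from workcell import movel
    p,R=pose(x,y,z,th);g=movel(p,R,max_speed=v,guard=gd);f,m,q=F();print("%.2f %.2f %.2f %.3f"%(x,y,z,th),g,"F",np.round(f,1),"M",np.round(m,2),"p",np.round(q,2));return g,f,m
E
python3 - <<'E'
from h import *; from workcell import *
go(.2,.5,102.1,0)
for th in(.006,.012,.018):
    g,f,m=go(.2,.5,102.1,th)
    if f[2]>1: break
print(read_state()["time"])
E
```

```text
0.20 0.50 102.10 0.000 False F [ 2.4  0.6 -1.9] M [ 0.27 -0.83 -0.08] p [  0.14   0.53 101.94]
0.20 0.50 102.10 0.006 False F [ 3.8  0.8 -2.3] M [ 0.35 -0.9  -0.09] p [2.0000e-02 5.0000e-01 1.0172e+02]
0.20 0.50 102.10 0.012 False F [4.2 0.6 1.8] M [ 0.42 -0.9  -0.08] p [1.0000e-02 5.1000e-01 1.0154e+02]
22.2583
```

```bash
python3 - <<'E'
from h import *; from workcell import *
go(.6,.5,102.3,.012)
go(.8,.55,102.3,.018)
g,f,m=go(.8,.55,102.1,.022)
print(read_state()["time"])
E
```

```text
0.60 0.50 102.30 0.012 False F [1.5 1.  2. ] M [ 0.47 -0.35 -0.1 ] p [7.0000e-02 5.2000e-01 1.0153e+02]
0.80 0.55 102.30 0.018 False F [-0.1  1.5  4.8] M [ 0.46  0.09 -0.11] p [  0.15   0.53 101.28]
0.80 0.55 102.10 0.022 False F [0.4 1.4 5.4] M [ 0.47 -0.1  -0.15] p [  0.29   0.56 100.95]
23.625
```

```bash
cat >> h.py <<'E'
def plane():
    from workcell import camera,read_state
    s=read_state();O=s["eef_pos"][:2]+RS@[12,0];zt=s["eef_pos"][2]-DZ+11.4
    fr=[camera("side") for _ in range(10)];c=fr[0];c["range_z"]=np.median([f["range_z"] for f in fr],0)
    P=cloud(c).reshape(-1,3);L=(P[:,:2]-O)@RS;z=P[:,2]
    A=(abs(L[:,0]+30)<17)&(abs(L[:,1])>16)&(abs(L[:,1])<60)&(abs(z-zt)<5)
    B=(L[:,0]>15)&(L[:,0]<80)&(abs(L[:,1])<24)&(abs(z-zt)<5);m=A|B
    from scipy.optimize import least_squares
    x=np.c_[L[m],np.ones(m.sum())];r=least_squares(lambda k:x@k-z[m],[0,0,zt],loss="soft_l1",f_scale=1).x
    print("tilt mrad",np.round(r[:2]*1000,1),"underside z0 %.2f"%(r[2]-11.45),"rear A %.2f tongue B %.2f"%(np.median(z[A])-11.45,np.median(z[B])-11.45))
    q=L[(abs(z-zt)<5)&(abs(L[:,1])<60)];print("rear x min (nominal -50.2): %.2f"%np.percentile(q[(q[:,0]<-40)&(q[:,0]>-54),0],.5))
E
python3 - <<'E'
from h import *; from workcell import *
go(.8,.65,102.3,.022); plane(); print(read_state()["time"])
E
```

```text
0.80 0.65 102.30 0.022 False F [3.1 0.2 1.4] M [ 0.24 -0.57 -0.14] p [  0.28   0.59 101.02]
tilt mrad [-2.   2.4] underside z0 101.02 rear A 101.09 tongue B 100.95
rear x min (nominal -50.2): -51.35
24.575
```

```bash
python3 - <<'E'
from h import *; from workcell import *
go(1.15,.65,102.3,.022)
go(1.15,.7,102.15,.022)
go(1.1,.7,102.35,.022)
print(read_state()["time"])
E
```

```text
1.15 0.65 102.30 0.022 False F [ 0.9 -0.1  2.5] M [ 0.07 -0.19 -0.16] p [  0.31   0.63 100.98]
1.15 0.70 102.15 0.022 False F [-0.6 -0.4  5. ] M [ 0.01  0.11 -0.16] p [  0.38   0.64 100.97]
1.10 0.70 102.35 0.022 False F [ 0.1 -1.4  1.8] M [-0.1  -0.02 -0.14] p [  0.34   0.63 101.03]
25.925
```

Moments are near zero and the seat is stiff, with a sink of about 3.4 mm. There is only a small residual yaw moment, so I'll relieve that and check level again.

```bash
python3 - <<'E'
from h import *; from workcell import *
p,R=pose(1.1,.65,102.35,.022)
for d in(-.004,-.008):
    g=movel(p,cv2.Rodrigues(np.array([0,0,d]))[0]@R,max_speed=4,guard=6);f,m,q=F();print(d,g,np.round(f,1),np.round(m,2),np.round(q,2))
plane(); print(read_state()["time"])
E
```

```text
-0.004 False [-0.7 -1.   1.1] [-0.12  0.06  0.08] [  0.39   0.65 101.04]
-0.008 False [ 0.8 -0.4 -0.8] [-0.09 -0.09  0.32] [  0.46   0.72 101.03]
tilt mrad [-2.7  0.5] underside z0 100.96 rear A 101.04 tongue B 100.82
rear x min (nominal -50.2): -51.45
27.325
```

```bash
python3 - <<'E'
from h import *; from workcell import *
p,R=pose(1.1,.6,102.3,.022);R=cv2.Rodrigues(np.array([0,0,-.0055]))[0]@R
movel(p,R,max_speed=4,guard=6);f,m,q=F();print(np.round(f,1),np.round(m,2),np.round(q,2))
open_gripper(); st("open")
s=read_state();p=np.array(s["eef_pos"]);print(movel((p+[0,0,60]).tolist(),max_speed=60,guard=12)); st("up")
movel((p+[0,0,140]).tolist()); st("up2")
fr=[camera("side") for _ in range(10)];c=fr[0];c["range_z"]=np.median([f["range_z"] for f in fr],0);np.savez("side4.npz",**c)
cv2.imwrite("pics/s4.png",cv2.resize(c["image"][140:260,190:350],None,fx=5,fy=5,interpolation=cv2.INTER_CUBIC))
P=cloud(c).reshape(-1,3);L=(P[:,:2]-S)@RS;z=P[:,2]
A=(abs(L[:,0]+30)<17)&(abs(L[:,1])<60)&(abs(z-112.4)<5);B=(L[:,0]>15)&(L[:,0]<80)&(abs(L[:,1])<24)&(abs(z-112.4)<5);m=A|B
from scipy.optimize import least_squares
x=np.c_[L[m],np.ones(m.sum())];r=least_squares(lambda k:x@k-z[m],[0,0,112],loss="soft_l1",f_scale=1).x
print("tilt",r[:2]*1000,r[2]-11.45,"L/R rear",[np.median(z[A&(L[:,1]*k>20)])-11.45 for k in(1,-1)],np.median(z[B])-11.45)
E
```

```text
[ 0.   0.8 -1.6] [ 0.23 -0.04  0.17] [  0.43   0.66 101.02]
open t28.42 pos [578.3  10.5 130.5] F [0.3 0.2 0.5] M [-0.01  0.1   0.01] gap 85.6 gf 0.0
False
up t29.57 pos [578.1  10.5 190.1] F [-1.1  0.5 -0.3] M [0.01 0.02 0.  ] gap 85.3 gf 0.0
up2 t30.25 pos [577.9  10.5 269.7] F [-0.7  0.7 -1. ] M [-0.01  0.05  0.02] gap 85.6 gf 0.0
tilt [-2.76319716  0.95626724] 101.09051987237017 L/R rear [np.float64(101.15729354979361), np.float64(101.12437690010658)] 100.98637644132212
```

View pics/s4.png

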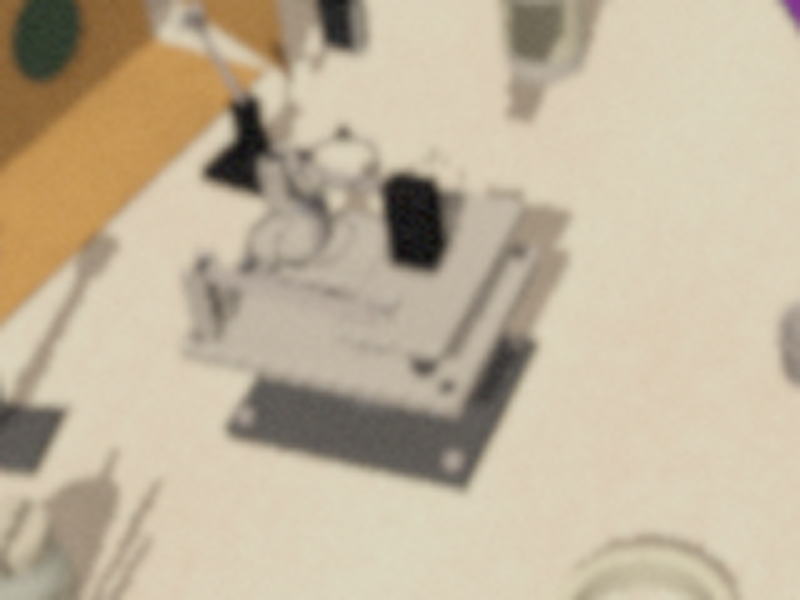

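The side view shows the plate level and seated on the stand under both clips, with the block at crop (415,220). Its height did not change on release, and nothing else has moved.

```bash
python3 -c "
from workcell import *
print(finish_job())"
```

```text
the job is handed in; nothing more can be done
None
```

The fixture plate is back on the docking stand under both clips and was handed in at about 31 s of robot time. By the side camera it sits level, about 3.4 mm below ball-top height (3.3 mm expected), and it did not drop when released; the judge's verdict was not shown.

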